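Check the contact grill before service

TASK

Check the contact grill before service: first swing its sprung lid right down to its stop, then take the hand off and let it spring back fully open. Lift the infrared thermometer out of its cradle until its nose is higher than the napkin dispensers, carry it over them to the grill without touching the grill with it, and hold it over the middle of the lower plate: pointing straight down, its nose about 2 cm above the plate, its pistol handle pointing out over the grill's front. The program finishes while still holding it there to take the reading, with the lid open and the other things on the counter left where they are.

Things in the scene. Friction and masses are not known exactly. Their poses are not given: they have to be found in the camera images.
- grill: compact stainless contact (panini) grill, fixed; base 260 deep x 280 wide x 67 high, dark lower plate 180 deep x 220 wide with its top 88 above the counter. Origin on the counter under the middle of base and plate. x points to its back (hinge side), so -x is its front, with the knob; y runs along the hinge; z up
- plate_mid (a point): middle of the top face of the grill's lower plate (88 above the counter), axes as the grill's
- lid_hinge (a point): middle of the lid's hinge line, 110 behind the plate's middle (grill +x), 90 above the counter, axes as the grill's. The lid is 240 wide; its housing reaches from 10 to 215 from the hinge. Its smooth outer face (looks up when shut, backwards when open) lies in a plane 55 off the hinge line; its inner face 3 off
- lid_handle (a point): middle of the lid's black handle bar (20 thick, 150 long, parallel to the hinge): 247 from the hinge along the lid and 35 off it towards the outer face. With the lid open it stands about 325 above the counter, 80 behind the hinge
- grill_lid (a joint): lid angle, rad: 0 = fully open (leaning back, 100 degrees up from shut), 1.745 = shut on its stop, lid level over the lower plate. A spring drives it back open from any angle and a damper slows it: about 1.5 s from shut to open; pushed near the handle it takes about 5 to 12 N
- thermo_mid (a point): pistol-shaped grey and black infrared thermometer, loose, about 0.2 kg, nose down in its cradle: point on the barrel's axis, 75 above the nose. z up to the rear, x away from the handle. Barrel 46 (x) by 40 (y), flat sides, from 32 to 150 above the nose. The handle sticks out to -x about 107 above the nose: 30 wide, 36 high, its end 114 from the axis; trigger below it, down to 70 above the nose
- thermo_nose (a point): middle of the thermometer's nose, its lowest end: a black tube 38 in diameter and 30 long; axes as thermo_mid
- thermo_grip (a point): end of the thermometer's pistol handle: 110 to -x of the barrel's axis, 112 above the nose
- cradle: fixed bench cradle of the thermometer: foot 90 x 90 x 8 with an open pocket 60 x 54 outside, 52 x 46 inside, top 75 above the counter, floor 12 above the counter, where the nose rests; the thermometer has 3 clearance all round. Origin under its middle, x and y as the thermometer's
- napkins_a: steel napkin dispenser with white paper in both open faces, 95 x 110 x 140 high, loose, between the cradle and the grill; origin under its middle
- napkins_b: second napkin dispenser, the same, 95 x 110 x 140 high; origin under its middle
- jar: glass jar with a steel cap, diameter 66, 85 high, loose, near the cradle; origin under its middle
- mug: white mug, rim diameter 82, 92 high; origin under its middle
- shaker: small steel shaker, diameter 42, 78 high; origin under its middle
- turner: turner (spatula) lying on the counter, 260 long; origin under its middle
- plates: stack of white plates, diameter 190, 52 high; origin under its middle

How it is judged (in metres and radians):
On the way, in this order (a step that is already met when the one before it is completed fails the run):
1. the lid is swung down to its stop, the thermometer still in its cradle (value of joint grill_lid above 1.67 rad and distance of thermo_mid from where it was at the start of the episode below 0.03 m), for 0.2 s.
2. the lid has sprung back fully open with nothing of the robot touching the grill, the thermometer still in its cradle (value of joint grill_lid below 0.08 rad and contact force between each of the arm, the fingers and grill below 0.3 N and distance of thermo_mid from where it was at the start of the episode below 0.03 m), for 0.2 s.
3. the thermometer is lifted with its nose higher than the napkin dispensers (height (world z) of thermo_nose above 0.142 m), for 0.1 s.
At the end, for the whole second after the job is handed in: Thermometer held still in the fingers, nose within 18 mm of the plate's middle (from above) and 7 to 35 mm above it, upright within 0.12 rad, handle to the grill's front within 0.3 rad, not touching the grill; lid open (under 0.1 rad) (horizontal distance between thermo_nose and plate_mid below 0.018 m and z of thermo_nose in the frame of plate_mid between 0.007 and 0.035 m and angle between thermo_mid's own z axis and vertical below 0.12 rad and angle between the x axis of thermo_mid and the x axis of grill, either way round below 0.3 rad and x of thermo_grip in the frame of plate_mid below -0.07 m and contact force between thermo and the fingers above 2 N and contact force between thermo and grill below 0.2 N and linear speed of thermo below 0.03 m/s and value of joint grill_lid below 0.1 rad); the arm keeps its last pose, push and grip.
It fails at once if the thermometer touches the grill (over 0.5 N) (contact force between thermo and grill above 0.5 N).
It fails at once if a bystander is moved by more than 30 mm (distance of any of napkins_a, napkins_b, jar, mug, shaker, turner, plates from where it was at the start of the episode above 0.03 m).
It also fails if it takes over 64 s, if anything falls off the work surface, if the arm or the gripper's body presses on something with over 40 N, if the wrist force passes 120 N, or if a joint passes its speed limit or range.

ROBOT

A 6-joint arm with a two-finger parallel gripper is mounted at the origin on the work surface. World frame = base frame: x ahead of the robot, y to its left, z up, the work surface at z = 0. Lengths are in m, angles in degrees, forces in N, time in s.
With the tool pointing down it reaches from about 0.325 to 0.85 m from the base axis. Payload 15.5 kg.
Tool frame: the origin (TCP) lies at the very end of the fingers, on their centre line; the grasp point (between the pads) lies arm.grip_depth behind it (arm.grip_depth is the distance from the TCP to the grasp point, in m); z points along the fingers, y is the direction in which the jaws open and shut (so a half turn about z gives the same grasp; the last joint's range is limited). The gripper opens to 91 mm and grips with 3 to 60 N. Pads are 32 mm wide; open, the fingers measure 118 mm over their backs; the gripper's body (76 mm by 178 mm) begins 60 mm behind the grasp point.
Start: joints at [61.507, 28.281, 77.091, -0, 74.628, -5.472], TCP at [0.244, 0.575, 0.214] pointing down, gripper open.
Joint ranges: [-166.48, 166.48], [-47.26, 123.95], [12.59, 153.08], [-70.14, 250.14], [6.76, 159.57], [-176.63, 176.63]. Speed limits (degrees/s): [108.29, 108.29, 147.25, 172.46, 172.46, 172.46].

INTERFACE

Orientations are given as a 3x3 rotation matrix whose columns are the frame's x, y, z axes.
In Python, from rig import arm gives the robot as it stands. Calls block until the motion is done:
- arm.move_to(position, orientation): joint-space move of the TCP to a pose.
- arm.move_l(position, orientation=None, feed=0.15): straight line of the TCP; orientation=None keeps the orientation; feed is the mean speed in m/s.
- arm.move_joints(angles): joint-space move.
- arm.grip(opening): finger opening in m; the grip force is fixed at half the most; returns when the fingers have stopped.
- arm.sleep(seconds).
- arm.solve_ik(position, orientation): joint angles nearest the present ones, or None.
- arm.snapshot(name): name is "side" or "top" or "wrist"; returns the picture (420x560x3 uint8, red, green, blue); there is no depth.
- arm.get_calibration(name): a dict with "intrinsics" (3x3 intrinsics, pixels), "cam_to_world" (4x4, takes a point from camera to world coordinates). Camera axes: x right, y down, z forward; pixel columns grow to the right and rows downward; lengths in m; the calibration is good to about 2 mm. A picture is of the moment at which its call begins: read the wrist's pose just before it. get_calibration takes no time and is no camera call; for the wrist camera it gives the pose at the moment of the call.
A pose or a line that the arm cannot do raises arm.Unreachable and nothing moves.
- arm.sign_off(): hands the job in, once; it reports no verdict.
Readings, each from a call of its own:
- arm.current_t(): time.
- arm.current_joint_positions(): joint angles.
- arm.current_dq(): joint speeds.
- arm.current_tau(): joint torques, N m.
- arm.current_ee_pos(): TCP position.
- arm.current_tool_rot(): TCP orientation.
- arm.current_force(): force on the tool from outside, world axes, zero at the start.
- arm.current_torque(): the same for the moment, N m.
- arm.current_width(): finger opening in m.
Only numpy, scipy, OpenCV 4.12 (cv2) and the standard library are available. Lean on these libraries where they do the work, as an engineer would, in place of code of your own. Each camera call takes 0.05 s, during which the arm holds its last target.

## Working session

There is one attempt and no reset: what is moved stays moved. The work goes in short steps, each a Python script; the robot and the scene stay as the last script left them, time stands still between calls to the robot, and variables do not carry over. Pictures are saved under pics/ and viewed, and the job is handed in when it is done.

```bash
mkdir -p pics; ls
cat > s0.py <<'E'
from rig import arm
import cv2,numpy as np
for n in ["side","top","wrist"]:
    c=arm.get_calibration(n); im=arm.snapshot(n); cv2.imwrite(f"pics/{n}0.png",im[:,:,::-1])
    np.savez(f"{n}0.npz",K=c["intrinsics"],T=c["cam_to_world"],im=im)
    print(n,np.round(c["intrinsics"],1).tolist(),np.round(c["cam_to_world"],3).tolist())
print(arm.grip_depth,arm.current_t(),arm.current_tool_rot(),arm.current_width())
E
python3 s0.py
```

```text
pics
side [[406.1, 0.0, 277.7], [0.0, 406.1, 213.1], [0.0, 0.0, 1.0]] [[0.937, -0.261, 0.233, 0.26], [-0.35, -0.66, 0.665, -0.83], [-0.02, -0.704, -0.71, 1.041], [0.0, 0.0, 0.0, 1.0]]
top [[446.8, 0.0, 274.2], [0.0, 446.8, 210.1], [0.0, 0.0, 1.0]] [[-0.049, -0.976, 0.213, 0.289], [-0.999, 0.047, -0.013, -0.048], [0.002, -0.213, -0.977, 1.298], [0.0, 0.0, 0.0, 1.0]]
wrist [[319.0, 0.0, 278.3], [0.0, 319.0, 207.5], [0.0, 0.0, 1.0]] [[0.391, 0.881, 0.265, 0.168], [0.92, -0.374, -0.115, 0.607], [-0.002, 0.289, -0.957, 0.384], [0.0, 0.0, 0.0, 1.0]]
0.0188 0.15 [[-9.20374807e-01  3.91037156e-01 -3.97302471e-04]
 [ 3.91037353e-01  9.20374487e-01 -7.70122143e-04]
 [ 6.45206849e-05 -8.64161124e-04 -9.99999625e-01]] 0.09127163581646797
```

View pics/side0.png

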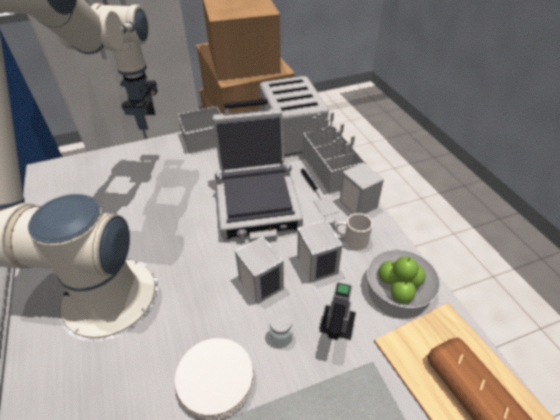

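View pics/top0.png

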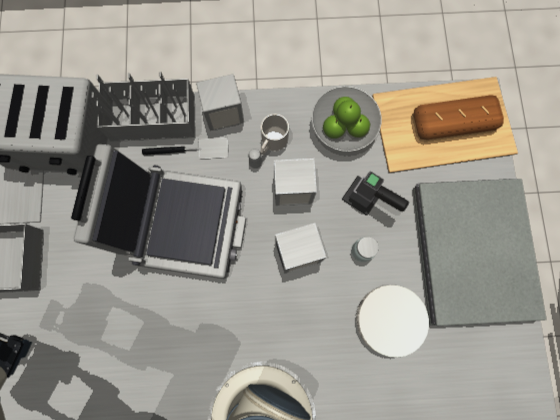

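View pics/wrist0.png

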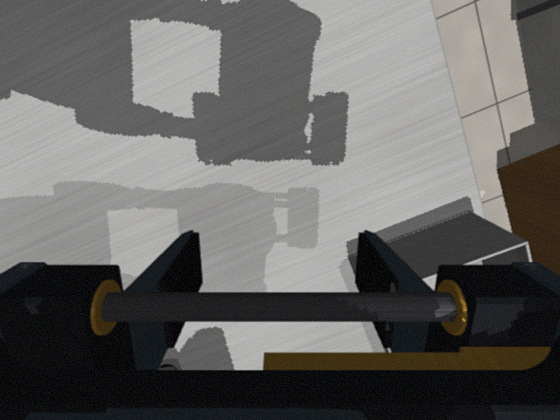

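```bash
cat > z.py <<'E'
import cv2,sys
n,x0,y0,x1,y1,s,o=sys.argv[1:]; x0,y0,x1,y1,s=map(int,(x0,y0,x1,y1,s))
cv2.imwrite(o,cv2.resize(cv2.imread(n)[y0:y1,x0:x1],None,fx=s,fy=s,interpolation=cv2.INTER_CUBIC))
E
python3 z.py pics/top0.png 330 160 430 270 5 pics/z1.png
python3 z.py pics/top0.png 60 130 260 290 4 pics/z2.png
python3 z.py pics/side0.png 220 210 400 360 4 pics/z3.png
```

```text
(no output)
```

View pics/z1.png

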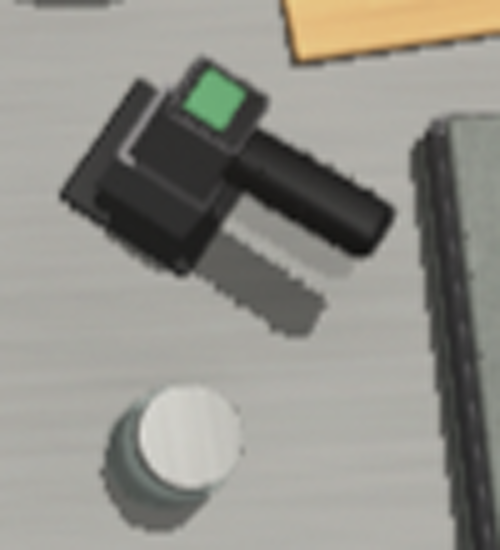

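View pics/z2.png

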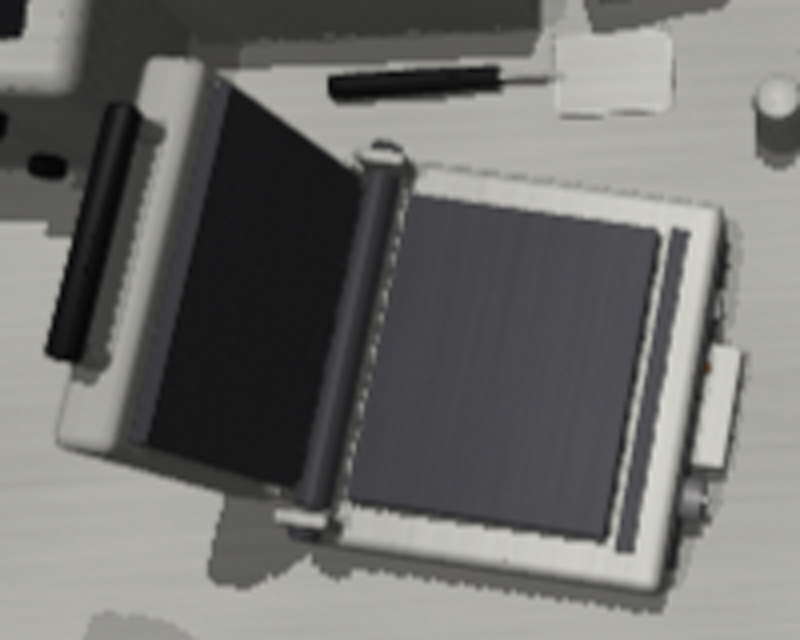

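View pics/z3.png

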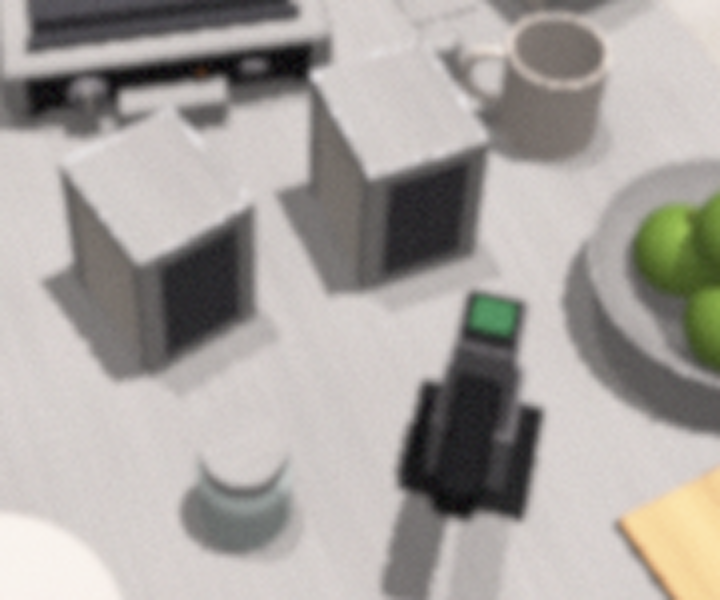

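```bash
cat > geo.py <<'E'
import numpy as np
def load(n):
    d=np.load(n+"0.npz"); return d["K"],d["T"]
def ray(n,p,z,kt=None):
    K,T=kt if kt else load(n); d=T[:3,:3]@np.linalg.solve(K,[p[0],p[1],1]); o=T[:3,3]
    return o+d*(z-o[2])/d[2]
def proj(n,X,kt=None):
    K,T=kt if kt else load(n); c=T[:3,:3].T@(np.asarray(X)-T[:3,3]); q=K@c; return q[:2]/q[2]
E
cat > g1.py <<'E'
from geo import *
np.set_printoptions(precision=4,suppress=True)
def top(p,z,s,o): return ray("top",(np.array(p)+.5)/s-.5+o,z)
P=[top(p,.088,4,[60,130]) for p in [(412,195),(660,232),(603,540),(348,498)]]
P=np.array(P);print(P); c=P.mean(0); print("mid",c, [np.linalg.norm(P[i]-P[i-1]) for i in range(4)])
ex=(P[0]+P[3]-P[1]-P[2])[:2]; ey=(P[0]+P[1]-P[2]-P[3])[:2]
print("x ang",np.degrees(np.arctan2(ex[1],ex[0])),"y ang",np.degrees(np.arctan2(ey[1],ey[0])))
a=np.arctan2(ex[1],ex[0]);R=lambda v:c+np.array([np.cos(a)*v[0]-np.sin(a)*v[1],np.sin(a)*v[0]+np.cos(a)*v[1],v[2]])
print("hinge",R([.11,0,.002])," handle pred",R([.19,0,.237]))
for p in [(120,105),(65,358)]: print("bar end", top(p,.325,4,[60,130]))
o=[330,160]
T=[top(p,.162,5,o) for p in [(203,55),(270,98),(225,190),(132,152)]];print("rear? corners",np.array(T))
print("green",top((214,98),.162,5,o), "handle end",top((375,235),.137,5,o),top((393,210),.137,5,o),top((357,257),.137,5,o))
print("handle axis start",top((255,155),.137,5,o))
F=np.array([top(p,.008,5,o) for p in [(143,80),(62,195),(182,275)]]);print("foot",F,"ctr",(F[0]+F[2])/2)
for nm,pts in dict(a=[(277,235),(318,224),(326,258),(285,270)],b=[(274,162),(315,160),(316,193),(275,194)]).items():
    print("nap",nm,np.array([ray("top",p,.14) for p in pts]))
print("mug",ray("top",(275,128),.09),"shaker",ray("top",(254,155),.078),"jar",top((190,436),.085,5,o))
print("side green",ray("side",(493/4+220-.4,315/4+210-.4),.162))
E
python3 g1.py
```

```text
[[0.6583 0.2454 0.088 ]
 [0.623  0.0719 0.088 ]
 [0.4097 0.1157 0.088 ]
 [0.4465 0.2878 0.088 ]]
mid [0.5344 0.1802 0.088 ] [np.float64(0.2159790136871956), np.float64(0.17711145164784403), np.float64(0.21769257542924797), np.float64(0.17600579142708092)]
x ang 78.21186579105397 y ang -11.469167731564417
hinge [0.5569 0.2879 0.09  ]  handle pred [0.5732 0.3662 0.325 ]
bar end [0.6475 0.3549 0.325 ]
bar end [0.5011 0.3795 0.325 ]
rear? corners [[ 0.6307 -0.3226  0.162 ]
 [ 0.6053 -0.3558  0.162 ]
 [ 0.5566 -0.3272  0.162 ]
 [ 0.5794 -0.2803  0.162 ]]
green [ 0.6068 -0.3262  0.162 ] handle end [ 0.534  -0.4109  0.137 ] [ 0.5472 -0.422   0.137 ] [ 0.5225 -0.4     0.137 ]
handle axis start [ 0.581  -0.3513  0.137 ]
foot [[ 0.6632 -0.3223  0.008 ]
 [ 0.5945 -0.2678  0.008 ]
 [ 0.5426 -0.3347  0.008 ]] ctr [ 0.6029 -0.3285  0.008 ]
nap a [[ 0.4735 -0.0671  0.14  ]
 [ 0.4975 -0.1766  0.14  ]
 [ 0.4071 -0.191   0.14  ]
 [ 0.3814 -0.0832  0.14  ]]
nap b [[ 0.6742 -0.0691  0.14  ]
 [ 0.6745 -0.1807  0.14  ]
 [ 0.582  -0.1771  0.14  ]
 [ 0.5845 -0.0674  0.14  ]]
mug [ 0.7933 -0.0778  0.09  ] shaker [ 0.7186 -0.0138  0.078 ] jar [ 0.4377 -0.3136  0.085 ]
side green [ 0.609  -0.3238  0.162 ]
```

```bash
cat > plan.py <<'E'
from geo import *
mid=np.array([.5344,.1802,.088]); A=np.radians(78.4); ex=np.array([np.cos(A),np.sin(A),0]); ey=np.array([-np.sin(A),np.cos(A),0]); ez=np.array([0,0,1.])
H=mid+.11*ex+.002*ez
def rot(yang,flip=1): # tool down, tool y along angle yang
    y=np.array([np.cos(yang),np.sin(yang),0])*flip; z=-ez; return np.column_stack([np.cross(y,z),y,z])
W=.016; OFF=.045   # OFF along +ey (ey points to -x world)
def tip(b,r=.19): 
    b=np.radians(b); d=-np.cos(b)*ex+np.sin(b)*ez; n=np.sin(b)*ex+np.cos(b)*ez
    return H+r*d+.055*n+W*ex+OFF*ey
E
cat > g2.py <<'E'
from plan import *; from rig import arm
np.set_printoptions(precision=3,suppress=True)
for z in (.1,.2): print("toaster",z,ray("top",(88,160),z),ray("top",(80,183),z),"rack",ray("top",(42,185),z),ray("top",(28,285),z))
for f in (1,-1):
    R=rot(A+np.pi/2,f)
    for b in (115,90,60,30,0): print(f,b,tip(b),arm.solve_ik(tip(b),R))
    print(arm.solve_ik(tip(115)+[0,0,.15],R))
a=np.radians(51)
for f in (1,-1):
    print(arm.solve_ik([.604,-.328,.11],rot(a+np.pi/2,f)),arm.solve_ik(mid+[0,0,.116],rot(A+np.pi/2,f)))
E
python3 g2.py
```

```text
toaster 0.1 [0.719 0.452 0.1  ] [0.652 0.472 0.1  ] rack [0.652 0.577 0.1  ] [0.378 0.597 0.1  ]
toaster 0.2 [0.683 0.41  0.2  ] [0.622 0.428 0.2  ] rack [0.621 0.524 0.2  ] [0.371 0.543 0.2  ]
1 115 [0.542 0.44  0.239] [  34.192   33.36    63.575   -0.      83.065 -134.208]
1 90 [0.527 0.367 0.28 ] [  29.506   26.759   69.146   -0.      84.094 -138.894]
1 60 [0.506 0.266 0.282] [  21.767   20.56    79.091   -0.      80.348 -146.633]
1 30 [0.488 0.178 0.233] [  13.495   18.686   90.318   -0.      70.996 -154.905]
1 0 [0.477 0.127 0.145] [   7.915   22.933  100.139   -0.      56.927 -160.485]
[  34.192   29.611   48.166   -0.     102.223 -134.208]
-1 115 [0.542 0.44  0.239] [34.192 33.36  63.575 -0.    83.065 45.792]
-1 90 [0.527 0.367 0.28 ] [29.506 26.759 69.146 -0.    84.094 41.106]
-1 60 [0.506 0.266 0.282] [21.767 20.56  79.091 -0.    80.348 33.367]
-1 30 [0.488 0.178 0.233] [13.495 18.686 90.318 -0.    70.996 25.095]
-1 0 [0.477 0.127 0.145] [  7.915  22.933 100.139  -0.     56.927  19.515]
[ 34.192  29.611  48.166  -0.    102.223  45.792]
[ -33.479   39.04    73.728   -0.      67.232 -174.479] [  12.568   23.95    86.603   -0.      69.446 -155.832]
[-33.479  39.04   73.728  -0.     67.232   5.521] [12.568 23.95  86.603 -0.    69.446 24.168]
```

```bash
cat > a1.py <<'E'
from plan import *; from rig import arm; import cv2
np.set_printoptions(precision=3,suppress=True)
R=rot(A+np.pi/2,-1)
arm.move_l(arm.current_ee_pos()+np.array([0,0,.2]),feed=.3)
arm.grip(0.0)
p=tip(115); arm.move_to(p+[0,0,.17],R)
arm.move_l(p,feed=.2)
print(arm.current_t(),arm.current_force(),arm.current_width())
for n in ("side","top"): cv2.imwrite(f"pics/{n}1.png",arm.snapshot(n)[:,:,::-1])
E
python3 a1.py
```

```text
4.575 [0.253 1.243 0.309] 0.00033409354693240045
```

View pics/side1.png

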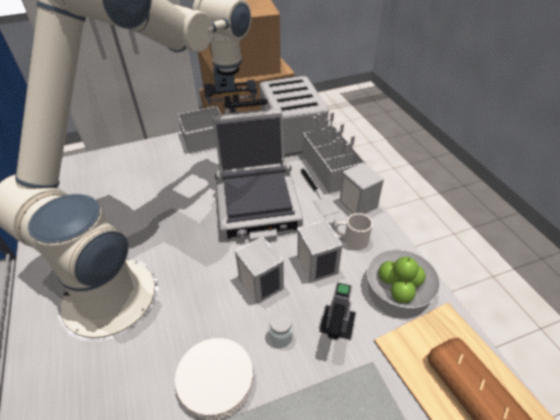

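View pics/top1.png

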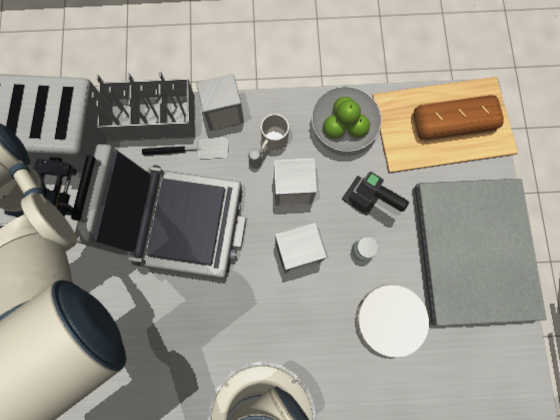

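The closed fingers stand behind the open lid (top ≈(50,190)), clear of the toaster. Now I'll push the lid.

```bash
cat > a2.py <<'E'
from plan import *; from rig import arm; import cv2
np.set_printoptions(precision=2,suppress=True)
R=rot(A+np.pi/2,-1)
for b in (102,90,78,65,52,39,26,14,5,2):
    arm.move_l(tip(b),R,feed=.16 if b>6 else .08)
    f=arm.current_force(); print(b,arm.current_t(),f)
    if np.linalg.norm(f)>50: break
for n in ("side","top"): cv2.imwrite(f"pics/{n}2.png",arm.snapshot(n)[:,:,::-1])
E
python3 a2.py
```

```text
102 5.1083 [1.28 9.35 7.48]
90 5.5167 [2.04 7.09 5.02]
78 5.925 [2.39 5.58 3.91]
65 6.3583 [2.03 5.47 2.49]
52 6.7917 [0.45 4.95 1.58]
39 7.225 [-1.31  6.27  2.67]
26 7.6583 [-2.14  4.43  4.62]
14 8.0667 [-2.76  2.78  4.52]
5 8.6083 [-1.19  4.    6.24]
2 8.8917 [-0.5   2.6   5.13]
```

```bash
python3 -c "
import cv2,numpy as np
a=cv2.imread('pics/side2.png');cv2.imwrite('pics/s2z.png',cv2.resize(a[130:290,150:350],None,fx=4,fy=4))"
```

```text
(no output)
```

View pics/s2z.png

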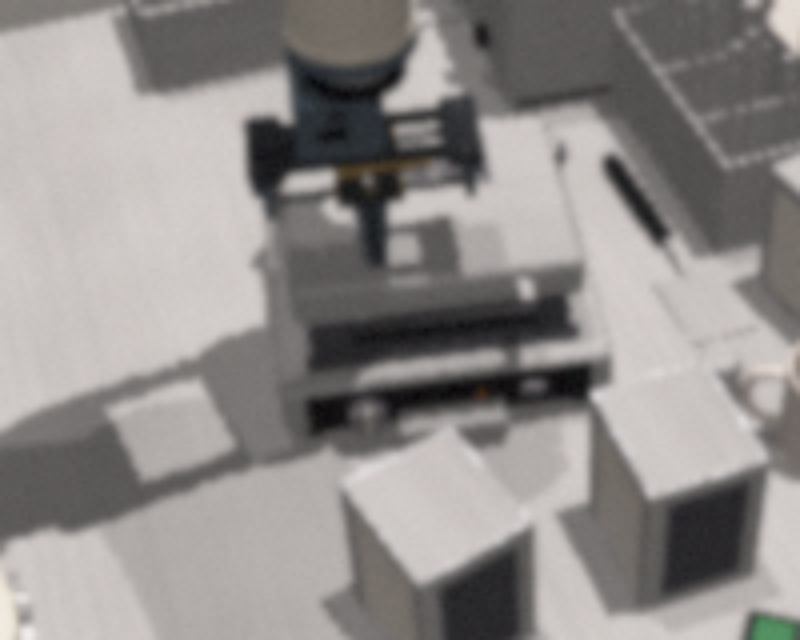

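The lid is nearly level, with the fingers on its outer face. I'll press in small steps until the stop shows in the force.

```bash
cat > a3.py <<'E'
from plan import *; from rig import arm; import cv2
np.set_printoptions(precision=4,suppress=True)
p=arm.current_ee_pos(); print(p)
q=tip(2)
for i in range(1,15):
    q=q-[0,0,.0015]; arm.move_l(q,feed=.02); f=arm.current_force(); print(i,q[2],arm.current_ee_pos()[2],f)
    if f[2]>22: break
arm.sleep(.4); print(arm.current_t(),arm.current_force())
cv2.imwrite("pics/top3.png",arm.snapshot("top")[:,:,::-1])
E
python3 a3.py
```

```text
[0.4785 0.1293 0.1527]
1 0.15009739985952544 0.15120341283649508 [-1.7576 -0.0228  5.802 ]
2 0.14859739985952544 0.1497398394157293 [-2.1188 -3.5193  8.4049]
3 0.14709739985952544 0.14822299059627714 [-1.2305 -5.1322  8.8983]
4 0.14559739985952544 0.14676532997508057 [-0.8472 -5.995   8.5893]
5 0.14409739985952544 0.14533977005897994 [-1.4755 -6.561  10.7467]
6 0.14259739985952544 0.14457542687289773 [ -6.2408 -10.0581  26.4015]
10.8917 [-7.0647 -8.6601 26.7575]
```

View pics/top3.png

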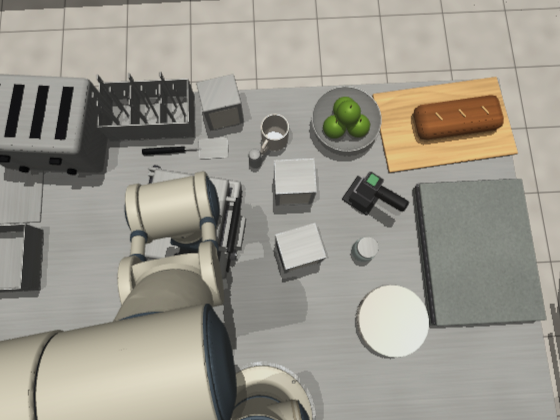

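Stop reached: the tip is at 0.145, as predicted, and the force has jumped to 27 N. Next I'll release and move to a view pose over the thermometer.

```bash
cat > a4.py <<'E'
from plan import *; from rig import arm; import cv2
np.set_printoptions(precision=4,suppress=True)
p=arm.current_ee_pos()
arm.move_l(p+np.array([0,0,.255])-.12*ex,feed=.3)
print(arm.current_t(),arm.current_force())
a=np.radians(51)
arm.move_to([.575,-.345,.36],rot(a+np.pi/2,-1)); arm.grip(.091)
arm.sleep(.2)
print(arm.current_t(),arm.current_force(),arm.current_ee_pos())
c=arm.get_calibration("wrist"); im=arm.snapshot("wrist"); np.savez("wrist40.npz",K=c["intrinsics"],T=c["cam_to_world"])
cv2.imwrite("pics/wrist4.png",im[:,:,::-1])
cv2.imwrite("pics/side4.png",arm.snapshot("side")[:,:,::-1])
E
python3 a4.py
```

```text
12.0333 [ 0.1989 -0.1405 -0.8069]
15.0333 [0.466  0.3203 0.0931] [ 0.575 -0.345  0.36 ]
```

View pics/wrist4.png

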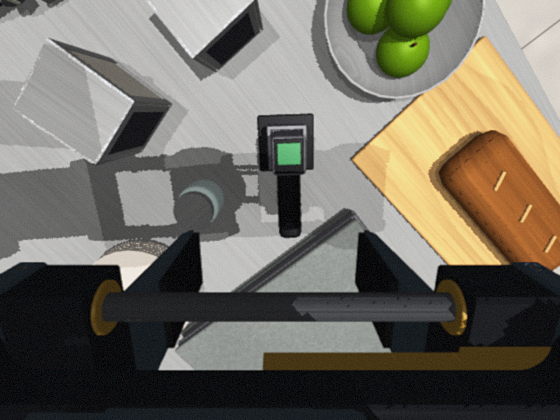

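View pics/side4.png

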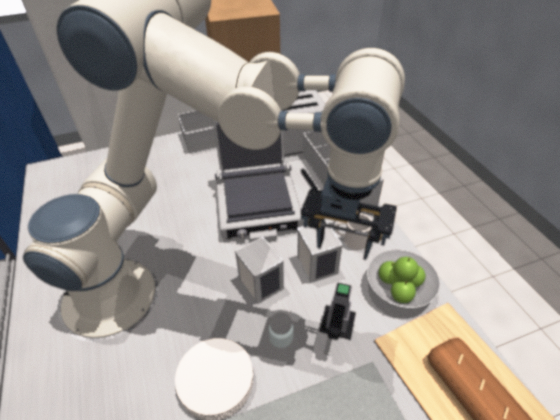

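The lid is open again (side ≈(250,150)). In the wrist view the thermometer stands upright, with its screen at (289,153), handle end (290,233) and foot corners (258,115)–(313,168). I'll refine its pose from a zoom.

```bash
python3 z.py pics/wrist4.png 235 100 335 245 5 pics/z4.png
```

```text
(no output)
```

View pics/z4.png

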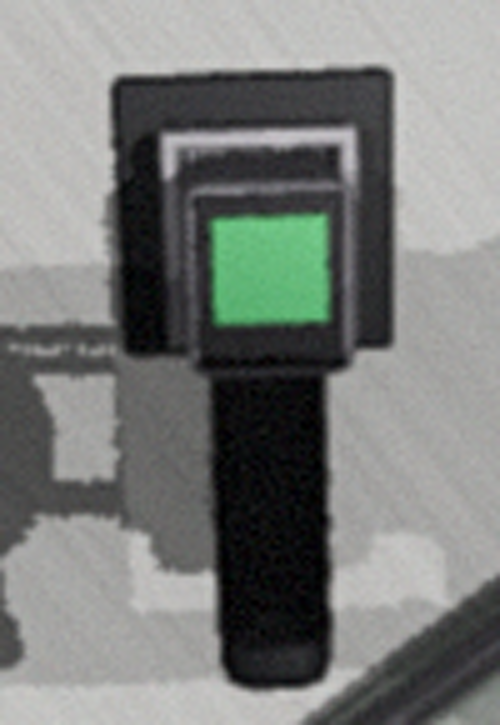

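```bash
cat > g3.py <<'E'
from geo import *
np.set_printoptions(precision=4,suppress=True)
d=np.load("wrist40.npz"); kt=(d["K"],d["T"])
t=lambda p,z: ray("",(np.array(p)+.5)/5-.5+[235,100],z,kt)
F=np.array([t(p,.008) for p in [(113,78),(391,70),(393,345),(122,352)]])
print("foot",F,F.mean(0)); v=(F[0]+F[1]-F[2]-F[3]); print("x ang foot",np.degrees(np.arctan2(v[1],v[0])))
P=np.array([t(p,.075) for p in [(160,131),(356,129)]]);v=P[0]-P[1];print("pocket",P,np.linalg.norm(v),"y ang",np.degrees(np.arctan2(v[1],v[0])))
G=np.array([t(p,.162) for p in [(193,192),(350,187),(353,364),(196,368)]]);print("rear",G,G.mean(0),[np.linalg.norm(G[i]-G[i-1])for i in range(4)])
v=(G[0]+G[1]-G[2]-G[3]); print("x ang",np.degrees(np.arctan2(v[1],v[0])))
h1=(t((215,400),.137)+t((326,400),.137))/2;h2=(t((222,640),.137)+t((330,640),.137))/2;v=h1-h2;print("handle ang",np.degrees(np.arctan2(v[1],v[0])),h1,h2,np.linalg.norm(t((215,400),.137)-t((326,400),.137)))
E
python3 g3.py
```

```text
foot [[ 0.5957 -0.2657  0.008 ]
 [ 0.6652 -0.3188  0.008 ]
 [ 0.613  -0.3887  0.008 ]
 [ 0.5419 -0.3341  0.008 ]] [ 0.6039 -0.3268  0.008 ]
x ang foot 52.51946921959216
pocket [[ 0.6008 -0.2866  0.075 ]
 [ 0.6433 -0.3204  0.075 ]] 0.05430207412007385 y ang 141.54464699437793
rear [[ 0.6031 -0.3006  0.162 ]
 [ 0.6314 -0.3221  0.162 ]
 [ 0.6072 -0.3547  0.162 ]
 [ 0.578  -0.3323  0.162 ]] [ 0.6049 -0.3274  0.162 ] [np.float64(0.04039722325655817), np.float64(0.03557739379347113), np.float64(0.04058543229758554), np.float64(0.03673767509220745)]
x ang 52.52275104229606
handle ang 52.80587211423592 [ 0.5841 -0.3538  0.137 ] [ 0.5452 -0.4051  0.137 ] 0.027908531854505404
```

```bash
cat > a5.py <<'E'
from plan import *; from rig import arm; import cv2
np.set_printoptions(precision=4,suppress=True)
a=np.radians(52.5); R=rot(a+np.pi/2,-1); g=np.array([.6045,-.327,.1112])
arm.move_to(g+[0,0,.16],R); arm.move_l(g,feed=.15)
print(arm.current_t(),arm.current_force())
print(arm.grip(.02),arm.current_width(),arm.current_force(),arm.current_ee_pos())
arm.move_l(g+[0,0,.01],feed=.05); print(arm.current_force(),arm.current_width())
arm.move_l(g+[0,0,.21],feed=.15); arm.sleep(.2); print(arm.current_t(),arm.current_force(),arm.current_width(),arm.current_ee_pos())
for n in ("side","top","wrist"): cv2.imwrite(f"pics/{n}5.png",arm.snapshot(n)[:,:,::-1])
E
python3 a5.py; python3 z.py pics/side5.png 260 130 440 350 3 pics/z5.png
```

```text
16.8167 [0.4306 0.4974 0.5412]
False 0.03994765187097909 [ 0.8391 -0.108  -0.0445] [ 0.6045 -0.327   0.1112]
[-0.1188 -0.4286 -1.8264] 0.040042206746757576
19.675 [-1.3498 -0.3689 -3.1274] 0.039964960121707506 [ 0.6044 -0.3269  0.3207]
```

View pics/z5.png

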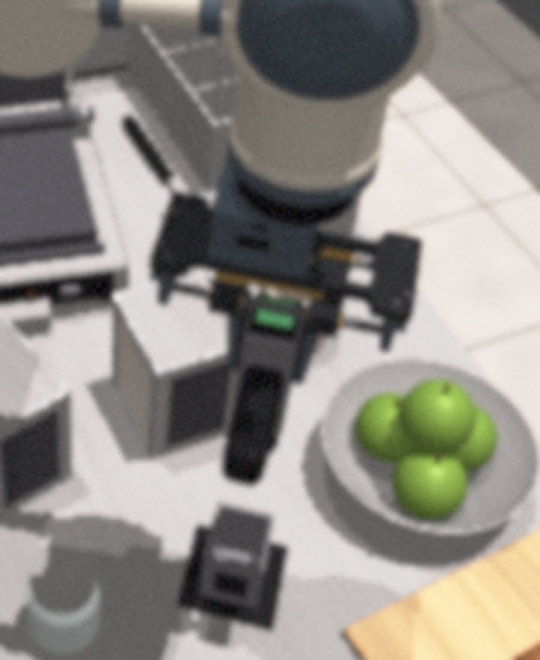

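View pics/wrist5.png

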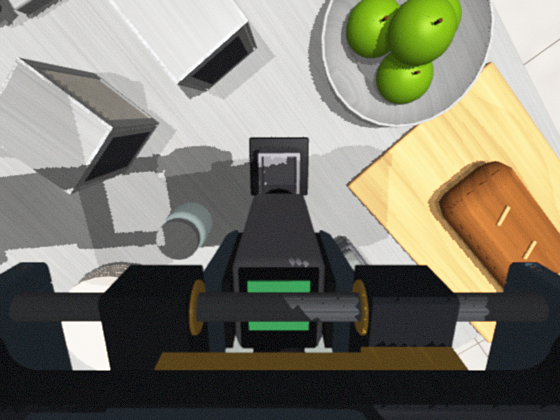

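The thermometer is held (40 mm) and the cradle below is empty. Its nose is at ≈0.22. Next I'll carry it over the napkins.

```bash
cat > a6.py <<'E'
from plan import *; from rig import arm; import cv2
np.set_printoptions(precision=4,suppress=True)
R=rot(A+np.pi/2,-1)
p=np.array([mid[0],mid[1],.3212])
arm.move_l(p,R,feed=.12); arm.sleep(.3)
print(arm.current_t(),arm.current_force(),arm.current_width(),arm.current_ee_pos())
for n in ("side","top","wrist"):
    cv2.imwrite(f"pics/{n}6.png",arm.snapshot(n)[:,:,::-1])
E
python3 a6.py;  python3 z.py pics/side6.png 180 60 360 260 3 pics/z6.png
```

```text
24.5417 [ 0.2184  0.8852 -2.067 ] 0.04018981599152089 [0.5344 0.1802 0.3212]
```

View pics/z6.png

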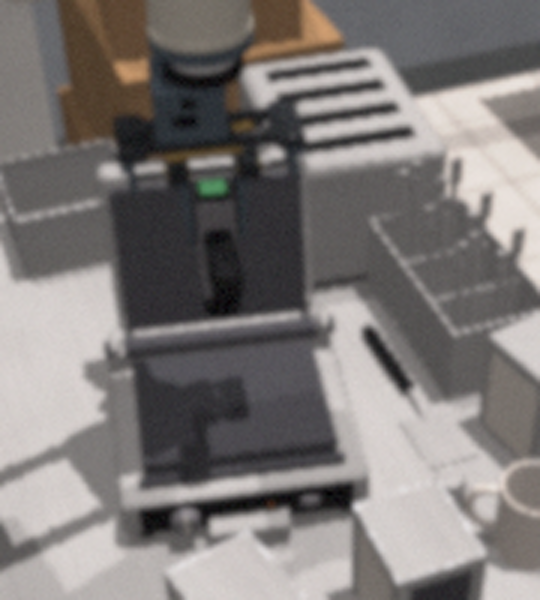

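View pics/wrist6.png

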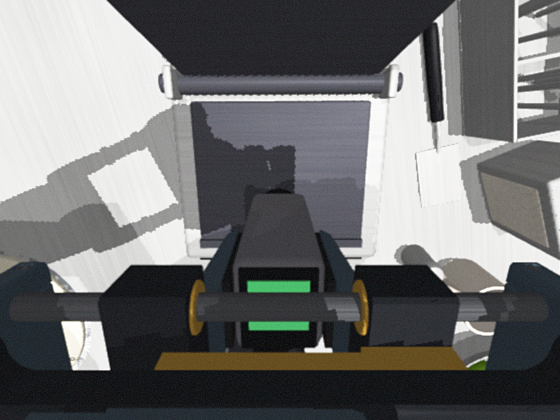

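The thermometer is upright above the plate's middle, with the lid behind and clear. The lower plate fills wrist (195–370, 100–245). Now I'll descend.

```bash
cat > a7.py <<'E'
from plan import *; from rig import arm; import cv2
np.set_printoptions(precision=4,suppress=True)
R=rot(A+np.pi/2,-1)
arm.move_l([mid[0],mid[1],.25],R,feed=.1); print(arm.current_force())
arm.move_l([mid[0],mid[1],.2085],R,feed=.05); arm.sleep(.3)
print(arm.current_t(),arm.current_force(),arm.current_width(),arm.current_ee_pos(),np.abs(arm.current_dq()).max())
for n in ("side","top","wrist"):
    cv2.imwrite(f"pics/{n}7.png",arm.snapshot(n)[:,:,::-1])
for n,h in (("nose",0),("rear",.15)): print(n,proj("side",[mid[0],mid[1],.1093+h]))
print("grip",proj("side",mid+[0,0,.0213+.112]-.11*ex),"mid",proj("side",mid))
E
python3 a7.py;  python3 z.py pics/side7.png 180 60 360 260 3 pics/z7.png
```

```text
[-0.3909 -0.504  -2.73  ]
26.8333 [ 0.3546  0.0438 -2.5846] 0.04015784812409993 [0.5345 0.1802 0.2087] 0.08758044885562719
nose [255.041  188.9017]
rear [252.2308 153.6585]
grip [257.0036 185.2269] mid [255.4056 193.4751]
```

View pics/z7.png

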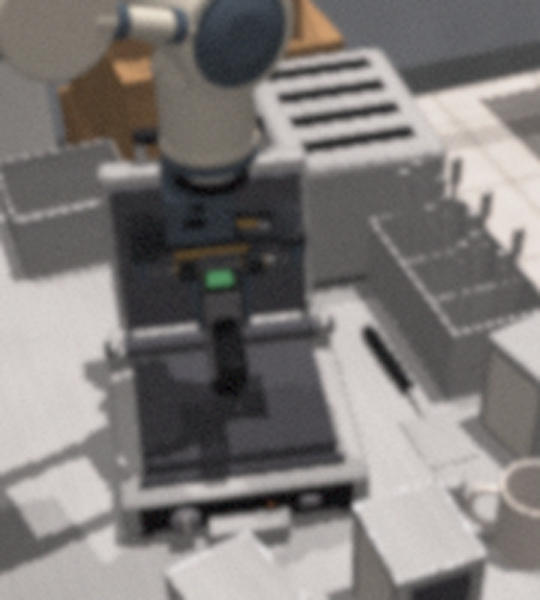

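View pics/wrist7.png

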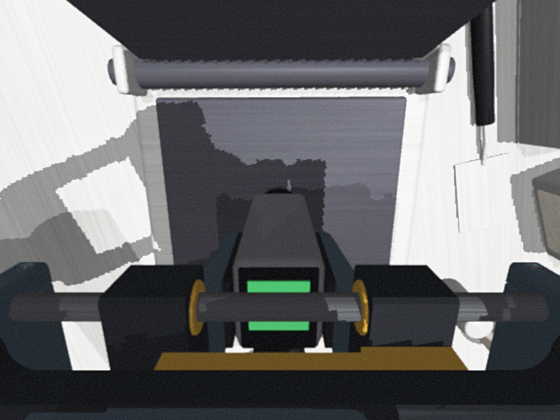

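View pics/top7.png

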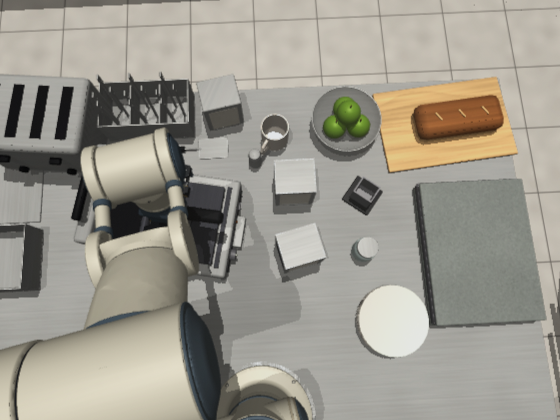

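The rear and handle end fall within about 3 px of where they should project in the side view. The lid is open, the bystanders haven't moved, and the force is only the thermometer's weight. I'll hand the job in.

```bash
python3 -c "
from rig import arm
print(arm.current_t(),arm.current_force(),arm.current_dq().max()); arm.sign_off()"
```

```text
26.9833 [ 0.0546841  -0.4544114  -2.51309857] 0.09188499498477518
the job is handed in; nothing more can be done
```

I pushed the grill lid down to its stop, let it spring back open, and handed the job in with the thermometer held over the middle of the lower plate. It took about 27 s of the 64 s allowed. Sign-off gives no verdict, so the result rests on the checks below.

- **Lid:** The closed fingers reached the stop with the tip at 0.145 m, as predicted, and the force rose to about 27 N and held there for 0.4 s. After I took the hand off, the side picture showed the lid fully open with the arm clear of it. I judged that by eye, since the joint angle can't be read.
- **Thermometer:** I gripped it across its flat sides and lifted its nose to about 0.22 m. I carried it over the napkin dispensers at that height, with its handle turned to the grill's front.
- **Final pose:** By calculation the nose is about 21 mm above the plate's middle. In the side view the handle end and screen lie within about 3 px of where they should be. The grip width is steady at 40 mm and nothing shows it slipping. The wrist force is only about 2.5 N, about the thermometer's weight plus sensor drift, so there is no sign of it touching the grill.
- **Other things on the counter:** In the last top picture, those the arm doesn't hide stand where they were at the start.

No check failed. The nose itself could not be seen from the side at the end, so its height comes from the grasp geometry rather than a direct look.

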